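Hold the larger waste bin open with its lever, then ease the lid shut

TASK

Press down the front lever of the larger of the two bench waste bins with your fingertips until its lid stands fully open, and keep it open for at least two seconds so that a colleague can drop something in. Then let the lever rise slowly under your fingertips, over two seconds or more, so that the lid closes without slamming, and move clear. Only press the lever from above, do not pinch or hook it, and leave the lid itself, the other bin and the loose things alone.

Things in the scene. Friction and masses are not known exactly. Their poses are not given: they have to be found in the camera images.
- large_bin: steel bench-top waste bin with a white lid, fixed to the worktop, 150 mm deep (x) x 135 mm wide (y) x 150 mm high; origin at the centre of its underside, z up, its own -x side is the front, from which the press lever sticks out; the lid is hinged along the far (+x) top edge. The larger and taller of the two bins; the bins and the jar stand in a row in any order.
- large_bin_paddle (a point): centre of the top face of the large bin's press paddle, a grey pad with thin black ribs, 38 mm wide (bin's y) x 30 mm deep (x) at the front end of the lever, 193 mm in front of the bin's origin; moves with the lever: about 92 mm above the worktop at rest, 48 mm fully pressed. It goes almost straight down (under 6 mm sideways); each mm opens the lid by about 0.027 rad
- large_bin_lid (a joint): opening of the large bin's lid, rad: 0 shut, 1.2 fully open (lever on its stop); falls by its own weight. Driven by that bin's lever at three times the lever's angle.
- large_bin_lid_edge (a point): top of the middle of the large bin's lid's front edge, 160 mm from the lid's hinge; about 150 mm above the worktop when shut, moving up and back as it opens
- large_bin_lever: the large bin's lever: a steel rod with the paddle (44 x 36 mm) at the front, its root under a fixed guard (36 mm wide, 100 mm high) ending 46 mm behind the paddle centre; origin on its pivot, 110 mm behind it, 60 mm above the worktop. Slopes 0.2 rad up at rest, 0.2 down when pressed. Resists with 2 to 8 N, most at first, then a firm stop; let go, it springs up and the lid slams
- large_bin_panel: the large bin's white lid, 160 x 143 x 12 mm; origin on its hinge. Not to be touched
- small_bin: steel bench-top waste bin with a white lid, fixed to the worktop, 110 mm deep (x) x 95 mm wide (y) x 105 mm high; origin at the centre of its underside, z up, its own -x side is the front, from which the press lever sticks out; the lid is hinged along the far (+x) top edge. The smaller and lower of the two; not to be operated.
- small_bin_paddle (a point): centre of the top face of the small bin's press paddle, a grey pad with thin black ribs, 38 mm wide (bin's y) x 30 mm deep (x) at the front end of the lever, 173 mm in front of the bin's origin; moves with the lever: about 92 mm above the worktop at rest, 48 mm fully pressed. It goes almost straight down (under 6 mm sideways); each mm opens the lid by about 0.027 rad
- small_bin_lid (a joint): opening of the small bin's lid, rad: 0 shut, 1.2 fully open (lever on its stop); falls by its own weight. Driven by that bin's lever at three times the lever's angle.
- jar: loose white screw-cap jar, 43 mm across, 72 mm high, in the row with the bins; origin at the centre of its underside. To be left alone
- wipes: loose blue pack of wipes, 58 x 105 x 52 mm high, on the left; origin at the centre of its underside. To be left alone
- beaker: loose empty glass beaker, 57 mm across, 70 mm high, on the right; origin at the centre of its underside. To be left alone

How it is judged:
By the outcome, as a careful person would: the job done as asked, in the order asked, and still so for the second after the job is handed in, with the robot touching nothing.
It also fails if it takes over 48 s, if anything falls off the work surface, if the arm or the gripper's body presses on something with over 40 N, if the wrist force passes 120 N, or if a joint passes its speed limit or range.

ROBOT

A 6-joint arm with a two-finger parallel gripper is mounted at the origin on a cart in front of the work surface, level with it; the furniture and walls round the work are solid. World frame = base frame: x ahead of the robot, y to its left, z up, the work surface at z = 0. Lengths are in mm, angles in rad, forces in N, time in s.
With the tool pointing down it reaches from about 300 to 775 mm from the base axis. Payload 14.6 kg.
Tool frame: the origin (TCP) lies midway between the tips of the shut fingers; the grasp point (between the pads) lies 19 mm behind it (manip.hold_point_z is the distance from the TCP to the grasp point, in mm); z points along the fingers, y is the direction in which the jaws open and shut (so a half turn about z gives the same grasp; the last joint's range is limited). The gripper opens to 94 mm and grips with 3 to 60 N. Pads are 16 mm wide; open, the fingers measure 119 mm over their backs; the gripper's body (75 mm by 177 mm) begins 78 mm behind the grasp point.
Start: joints at [1.121, 0.3, 1.521, -0, 1.321, -0.067], TCP at [205.432, 510.183, 205.446] pointing down, gripper open.
Joint ranges: [-3.03, 3.03], [-0.79, 2.21], [0.23, 2.52], [-1.04, 4.18], [0, 3.07], [-2.55, 2.55]. Speed limits (rad/s): [2.22, 2.22, 2.57, 3.14, 3.14, 3.14].

INTERFACE

Orientations are given as [roll, pitch, yaw] about the fixed x, y, z axes, in that order (R = Rz(yaw) Ry(pitch) Rx(roll)).
In Python, from cell import manip gives the robot as it stands.
- The arm moves only by the shell command python3 -m crank 'ROWS' [OPENING] [FORCE]. ROWS is JSON, a list of rows, each an object with "offset": the shift along the world's x, y, z in m, a list of three; "spin": the turn about the world's z in degrees. In form: [{"offset": [dx, dy, dz], "spin": spin}, ...]. A call has exactly 8 rows; each row is the pose to reach, as a shift and turn from the pose measured when the call began; what a row does not reach only later rows make up. A row lasts 1/12 s, in which the tool goes at most 41.7 mm and 7.16 degrees, less where a joint would pass 70% of its speed; a pose out of reach is approached as far as the arm can. A call with a gripper value outside its range is refused whole. OPENING is the opening, from 0 (shut) to 1 (fully open), set as the call begins (- or left out, the last holds). The fingers move at their own pace and stop on an object; FORCE is the grip in N (left out, the last holds). Time passes only in rows, so rows that repeat a pose let the fingers close, or fill a call up. It gives the time, the measured TCP pose, the force and the opening at its end, in the units of the state.
- manip.read_state(): the state, without advancing time (a new reading comes with each control period).
- manip.camera(name): name is "scene" or "top"; returns a dict with "pixels" (420x560x3 uint8, red, green, blue), "fx", "fy", "cx", "cy" (pixels), "extrinsics" (4x4, takes a point from world to camera coordinates). Camera axes: x right, y down, z forward; pixel columns grow to the right and rows downward; lengths in mm; the calibration is good to about 2 mm. A picture is of the moment at which its call begins. There is no depth.
- manip.sign_off(): hands the job in, once; it reports no verdict.
Trained networks look in a picture, given as the dict that the camera call returned (one of the last four; its "shot" number tells which), for a name from the list of things; names that differ only in an ending like _2 or _b are one class to them, and where a whole thing is asked for, a point or a joint stands for the part that bears it (a point fixed in the world has none). Each returns a list of dicts, best first, with "conf" (0 to 1); they miss things now and then, are a little off and sometimes report something else, mostly with a low value. They report only what shows in the picture. A call takes as long as a camera call.
- manip.search_frame(picture, name): "location" ([x, y, z] in mm, in world coordinates, good to about 4 mm: the middle of the surface that is visible of it).
- manip.masks_of(picture, name): "mask" (420x560 bool, what is visible of it).
The state is a dict: "clock": time; "joints": joint angles; "qd": joint speeds; "effort": joint torques, N m; "eef_pos": TCP position; "eef_rot": TCP orientation; "wrist_force": force on the tool from outside, world axes, zero at the start; "moment": the same for the moment, N m; "finger_gap": finger opening in mm.
Only numpy, scipy, OpenCV 4.12 (cv2) and the standard library are available. Lean on these libraries where they do the work, as an engineer would, in place of code of your own. Each camera call takes 0.05 s, during which the arm holds its last target. There are 200 camera calls.

## Working session

There is one attempt and no reset: what is moved stays moved. The work goes in short steps, Python scripts to look and compute and a shell command to move; the robot and the scene stay as the last step left them, time stands still between calls to the robot, and variables do not carry over. Pictures are saved under pics/ and viewed, about 8 in all and at most 12, crops included, and the job is handed in when it is done.

```bash
mkdir -p pics
python3 - <<'E'
from cell import manip
import cv2
for n in("scene","top"):
    p=manip.camera(n); cv2.imwrite(f"pics/{n}0.png",cv2.cvtColor(p["pixels"],cv2.COLOR_RGB2BGR))
    for k in("large_bin","large_bin_paddle","large_bin_lid_edge","large_bin_panel","small_bin","small_bin_paddle","jar","wipes","beaker"):
        print(n,k,[(([round(float(v)) for v in d["location"]]),round(d["conf"],2)) for d in manip.search_frame(p,k)[:3]])
s=manip.read_state();print(s)
E
```

```text
scene large_bin [([636, 225, 102], 0.67)]
scene large_bin_paddle [([499, 234, 91], 0.42)]
scene large_bin_lid_edge [([691, 241, 149], 0.65)]
scene large_bin_panel [([689, 243, 154], 0.76)]
scene small_bin [([605, -2, 87], 0.79)]
scene small_bin_paddle [([484, -4, 85], 0.65), ([602, 0, 84], 0.15)]
scene jar [([620, -252, 47], 0.79)]
scene wipes [([488, 471, 51], 0.85)]
scene beaker [([556, -478, 36], 0.86)]
top large_bin [([661, 240, 155], 0.72)]
top large_bin_paddle [([504, 238, 91], 0.51)]
top large_bin_lid_edge [([688, 255, 154], 0.55)]
top large_bin_panel [([686, 245, 150], 0.87)]
top small_bin [([613, 12, 109], 0.84)]
top small_bin_paddle [([491, -3, 86], 0.54), ([503, 240, 89], 0.47)]
top jar [([626, -239, 51], 0.67)]
top wipes [([494, 485, 53], 0.66)]
top beaker [([551, -484, 28], 0.76)]
{'clock': 1.0, 'joints': array([ 1.12141183e+00,  2.99907338e-01,  1.52102762e+00, -6.92472113e-06,
        1.32069169e+00, -6.65976611e-02]), 'qd': array([ 6.05381801e-04,  9.57445257e-04,  1.84017264e-03, -1.75490807e-03,
        7.00089178e-05, -6.95341425e-05]), 'effort': array([ 2.45955554e-03, -5.31660926e+01, -3.52918124e+01,  7.10097095e-02,
        2.14244187e-02, -1.52118808e-06]), 'eef_pos': array([205.42365723, 510.17624108, 205.42985819]), 'eef_rot': array([-3.14155829e+00,  4.43186291e-06,  2.75880754e+00]), 'wrist_force': array([ 0.32775877, -0.46386828,  0.19255987]), 'moment': array([0.01260664, 0.01305678, 0.00963291]), 'finger_gap': 94.20278778758849}
```

View pics/scene0.png

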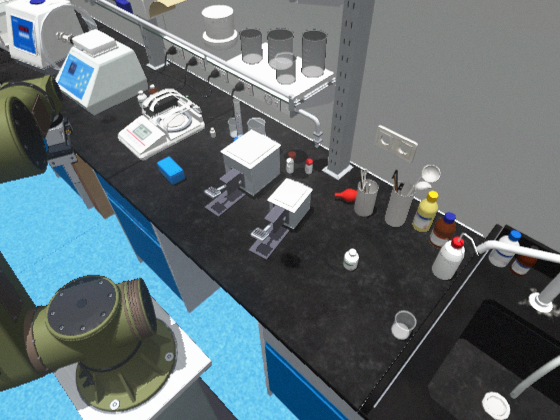

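View pics/top0.png

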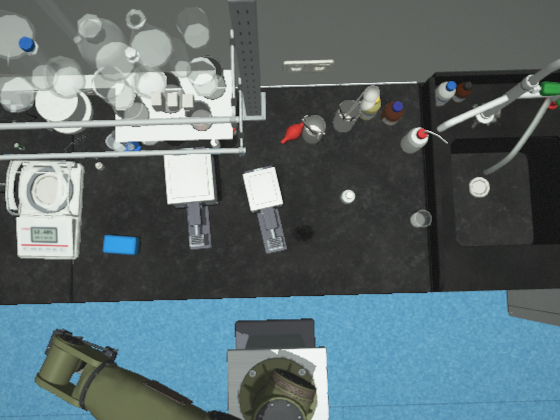

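The large bin is on the left: in the top view its lid is near (190,178) and its paddle near (200,240). The small bin is near (265,190) and the jar near (348,197). Next I'll refine the paddle position and the bin's yaw.

```bash
cat > h.py <<'E'
import numpy as np,cv2
from cell import manip
def ray(p,u,v,z):
    E=np.array(p["extrinsics"]);R,t=E[:3,:3],E[:3,3]
    d=R.T@np.array([(u-p["cx"])/p["fx"],(v-p["cy"])/p["fy"],1]);c=-R.T@t
    return c+d*(z-c[2])/d[2]
def proj(p,X):
    E=np.array(p["extrinsics"]);q=E[:3,:3]@np.array(X,float)+E[:3,3]
    return p["fx"]*q[0]/q[2]+p["cx"],p["fy"]*q[1]/q[2]+p["cy"]
E
python3 - <<'E'
from h import *
ims=[]
for n,(c,r) in (("scene",(190,130)),("top",(155,145))):
    p=manip.camera(n)
    m=manip.masks_of(p,"large_bin_panel")[0]["mask"].astype(np.uint8)
    c4=cv2.boxPoints(cv2.minAreaRect(cv2.findNonZero(m)))
    ar=cv2.convexHull(cv2.findNonZero(m));q=cv2.approxPolyDP(ar,4,True)[:,0]
    print(n,"lid",[ray(p,*k,150).round().tolist()[:2] for k in (q if n=="scene" else c4)])
    print([([round(float(v)) for v in d["location"]],round(d["conf"],2)) for d in manip.search_frame(p,"large_bin_paddle")[:2]])
    im=cv2.cvtColor(p["pixels"],cv2.COLOR_RGB2BGR)[r:r+110,c:c+100]
    S=5; im=cv2.resize(im,None,fx=S,fy=S,interpolation=cv2.INTER_CUBIC)
    for x in range(460,541,20):
        for y in range(200,281,20):
            u,v=proj(p,(x,y,92)); cv2.circle(im,(int((u-c+.5)*S),int((v-r+.5)*S)),3,(0,255,0) if (x,y)!=(500,240) else (0,0,255),-1)
    ims.append(im)
cv2.imwrite("pics/z1.png",cv2.resize(np.hstack(ims),(800,440)))
E
```

```text
scene lid [[773.0, 186.0], [619.0, 171.0], [606.0, 312.0], [764.0, 323.0]]
[]
top lid [[762.0, 325.0], [767.0, 183.0], [619.0, 176.0], [614.0, 317.0]]
[([507, 237, 93], 0.54)]
```

View pics/z1.png

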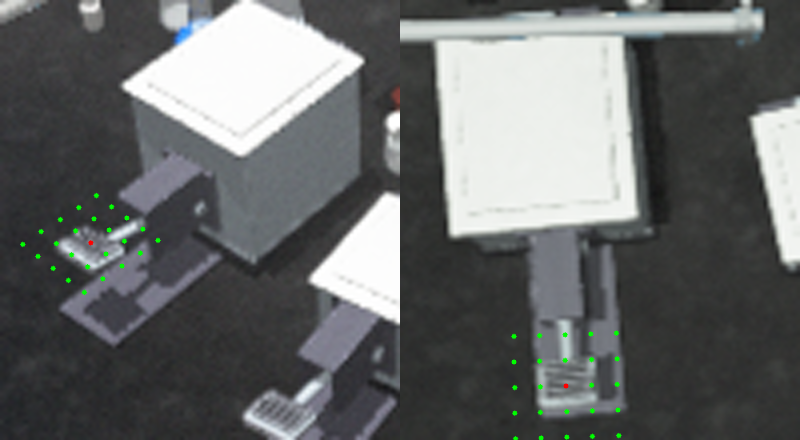

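The paddle's top centre is at about (500, 239, 92) in both views: the red (500,240) dot lands on its middle. Bin yaw is about 4°. I'll shut the fingers, spin +25° so the jaw axis lies along the bin's y, and move over the paddle.

```bash
python3 -m crank '[{"offset":[0.018,-0.017,0],"spin":3},{"offset":[0.037,-0.034,0],"spin":6},{"offset":[0.056,-0.051,0],"spin":9},{"offset":[0.075,-0.068,0],"spin":12},{"offset":[0.094,-0.085,0],"spin":15},{"offset":[0.113,-0.102,0],"spin":18},{"offset":[0.132,-0.12,0],"spin":22},{"offset":[0.15,-0.138,0],"spin":25.5}]' 0 20
python3 -m crank '[{"offset":[0.018,-0.017,0],"spin":0},{"offset":[0.037,-0.034,0],"spin":0},{"offset":[0.056,-0.051,0],"spin":0},{"offset":[0.075,-0.068,-0.01],"spin":0},{"offset":[0.094,-0.085,-0.02],"spin":0},{"offset":[0.113,-0.102,-0.035],"spin":0},{"offset":[0.132,-0.12,-0.05],"spin":0},{"offset":[0.145,-0.133,-0.065],"spin":0}]'
```

```text
clock: 1.97
eef_pos: [356.3, 371.2, 205.5]
eef_rot: [3.141, 0.0, -3.076]
wrist_force: [1.0, 0.2, -0.0]
finger_gap: 43.9
clock: 2.63
eef_pos: [502.6, 236.7, 139.9]
eef_rot: [3.141, 0.001, -3.077]
wrist_force: [-0.3, 0.1, 0.2]
finger_gap: 0.3
```

```bash
python3 -m crank '[{"offset":[-0.001,0.001,-0.008],"spin":0},{"offset":[-0.002,0.002,-0.016],"spin":0},{"offset":[-0.002,0.002,-0.024],"spin":0},{"offset":[-0.002,0.002,-0.030],"spin":0},{"offset":[-0.002,0.002,-0.034],"spin":0},{"offset":[-0.002,0.002,-0.037],"spin":0},{"offset":[-0.002,0.002,-0.037],"spin":0},{"offset":[-0.002,0.002,-0.037],"spin":0}]'
python3 - <<'E'
from h import *
ims=[]
for n,(c,r) in (("scene",(190,130)),("top",(155,145))):
    p=manip.camera(n); im=cv2.cvtColor(p["pixels"],cv2.COLOR_RGB2BGR)[r:r+110,c:c+100]
    ims.append(cv2.resize(im,(400,440),interpolation=cv2.INTER_CUBIC))
cv2.imwrite("pics/z2.png",np.hstack(ims))
E
```

```text
clock: 3.3
eef_pos: [500.6, 239.0, 103.2]
eef_rot: [3.141, 0.001, -3.076]
wrist_force: [0.1, 0.2, -0.3]
finger_gap: 0.4
```

View pics/z2.png

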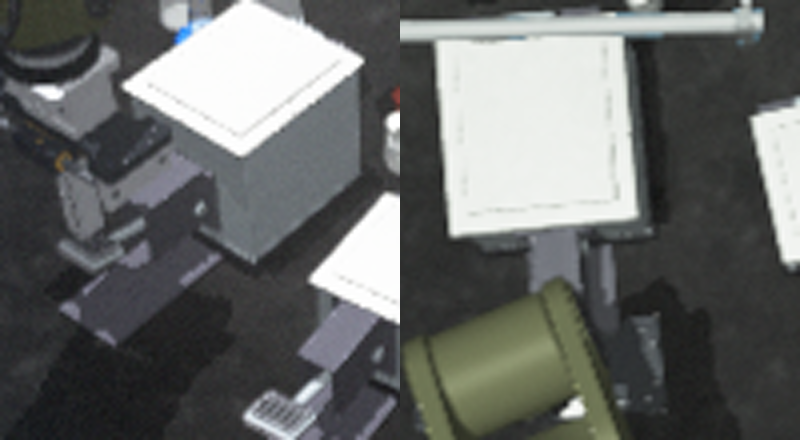

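The fingertips sit just above the paddle (left panel, about (90,245)) and clear of the guard. Pressing now.

```bash
python3 -m crank '[{"offset":[0,0,-0.004],"spin":0},{"offset":[0,0,-0.008],"spin":0},{"offset":[0,0,-0.011],"spin":0},{"offset":[0,0,-0.014],"spin":0},{"offset":[0,0,-0.016],"spin":0},{"offset":[0,0,-0.018],"spin":0},{"offset":[0,0,-0.020],"spin":0},{"offset":[0,0,-0.022],"spin":0}]'
python3 -m crank '[{"offset":[0,0,-0.002],"spin":0},{"offset":[0,0,-0.005],"spin":0},{"offset":[0,0,-0.008],"spin":0},{"offset":[0,0,-0.011],"spin":0},{"offset":[0,0,-0.014],"spin":0},{"offset":[0,0,-0.017],"spin":0},{"offset":[0,0,-0.020],"spin":0},{"offset":[0,0,-0.023],"spin":0}]'
```

```text
clock: 4.07
eef_pos: [500.7, 238.9, 81.2]
eef_rot: [3.141, 0.001, -3.076]
wrist_force: [-2.7, 0.1, 4.6]
finger_gap: 0.6
clock: 4.73
eef_pos: [500.8, 238.9, 57.9]
eef_rot: [3.141, 0.001, -3.076]
wrist_force: [-2.3, -0.2, 3.4]
finger_gap: 0.4
```

```bash
python3 -m crank '[{"offset":[0,0,-0.002],"spin":0},{"offset":[0,0,-0.004],"spin":0},{"offset":[0,0,-0.006],"spin":0},{"offset":[0,0,-0.0075],"spin":0},{"offset":[0,0,-0.0085],"spin":0},{"offset":[0,0,-0.0095],"spin":0},{"offset":[0,0,-0.0105],"spin":0},{"offset":[0,0,-0.0105],"spin":0}]'
python3 - <<'E'
from h import *
ims=[]
for n in("scene","top"):
    p=manip.camera(n); c,r=(150,60) if n=="scene" else (130,120)
    im=cv2.cvtColor(p["pixels"],cv2.COLOR_RGB2BGR)[r:r+180,c:c+160]
    ims.append(cv2.resize(im,(400,450),interpolation=cv2.INTER_CUBIC))
cv2.imwrite("pics/z3.png",np.hstack(ims))
E
```

```text
clock: 5.4
eef_pos: [501.5, 239.1, 49.2]
eef_rot: [3.141, 0.003, -3.076]
wrist_force: [-7.4, -2.2, 21.8]
finger_gap: 0.5
```

View pics/z3.png

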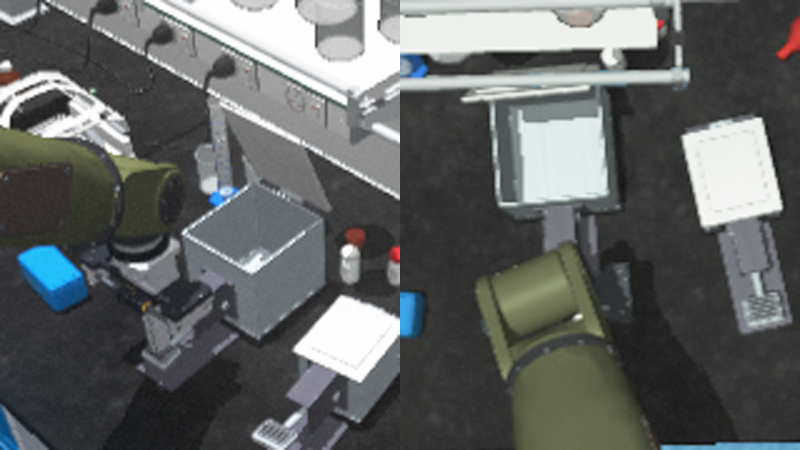

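The lid is standing open (left panel, about (280,150)), and the 22 N force shows the lever is on its stop. Now holding for at least 2.7 s.

```bash
H='' ; python3 -m crank '[{"offset":[0,0,-0.002],"spin":0},{"offset":[0,0,-0.002],"spin":0},{"offset":[0,0,-0.002],"spin":0},{"offset":[0,0,-0.002],"spin":0},{"offset":[0,0,-0.002],"spin":0},{"offset":[0,0,-0.002],"spin":0},{"offset":[0,0,-0.002],"spin":0},{"offset":[0,0,-0.002],"spin":0}]'
python3 -m crank '[{"offset":[0,0,-0.002],"spin":0},{"offset":[0,0,-0.002],"spin":0},{"offset":[0,0,-0.002],"spin":0},{"offset":[0,0,-0.002],"spin":0},{"offset":[0,0,-0.002],"spin":0},{"offset":[0,0,-0.002],"spin":0},{"offset":[0,0,-0.002],"spin":0},{"offset":[0,0,-0.002],"spin":0}]'
python3 -m crank '[{"offset":[0,0,-0.002],"spin":0},{"offset":[0,0,-0.002],"spin":0},{"offset":[0,0,-0.002],"spin":0},{"offset":[0,0,-0.002],"spin":0},{"offset":[0,0,-0.002],"spin":0},{"offset":[0,0,-0.002],"spin":0},{"offset":[0,0,-0.002],"spin":0},{"offset":[0,0,-0.002],"spin":0}]'
python3 -m crank '[{"offset":[0,0,-0.002],"spin":0},{"offset":[0,0,-0.002],"spin":0},{"offset":[0,0,-0.002],"spin":0},{"offset":[0,0,-0.002],"spin":0},{"offset":[0,0,-0.002],"spin":0},{"offset":[0,0,-0.002],"spin":0},{"offset":[0,0,-0.002],"spin":0},{"offset":[0,0,-0.002],"spin":0}]'
```

```text
clock: 6.17
eef_pos: [501.6, 239.1, 49.1]
eef_rot: [3.141, 0.004, -3.076]
wrist_force: [-11.7, -4.9, 25.8]
finger_gap: 0.3
clock: 6.83
eef_pos: [501.6, 239.1, 49.1]
eef_rot: [3.141, 0.005, -3.076]
wrist_force: [-13.5, -4.9, 27.1]
finger_gap: 0.7
clock: 7.5
eef_pos: [501.6, 239.2, 49.0]
eef_rot: [3.141, 0.005, -3.076]
wrist_force: [-13.0, -5.8, 27.9]
finger_gap: 0.5
clock: 8.17
eef_pos: [501.6, 239.2, 49.0]
eef_rot: [3.141, 0.005, -3.076]
wrist_force: [-13.2, -5.0, 27.8]
finger_gap: 0.5
```

Held for 2.8 s. Now a slow release at about 1 mm per row.

```bash
R1() { :; }
python3 -m crank '[{"offset":[0,0,0],"spin":0},{"offset":[0,0,0.001],"spin":0},{"offset":[0,0,0.002],"spin":0},{"offset":[0,0,0.003],"spin":0},{"offset":[0,0,0.004],"spin":0},{"offset":[0,0,0.005],"spin":0},{"offset":[0,0,0.006],"spin":0},{"offset":[0,0,0.007],"spin":0}]'
python3 -m crank '[{"offset":[0,0,0.001],"spin":0},{"offset":[0,0,0.002],"spin":0},{"offset":[0,0,0.003],"spin":0},{"offset":[0,0,0.004],"spin":0},{"offset":[0,0,0.005],"spin":0},{"offset":[0,0,0.006],"spin":0},{"offset":[0,0,0.007],"spin":0},{"offset":[0,0,0.008],"spin":0}]'
python3 -m crank '[{"offset":[0,0,0.001],"spin":0},{"offset":[0,0,0.002],"spin":0},{"offset":[0,0,0.003],"spin":0},{"offset":[0,0,0.004],"spin":0},{"offset":[0,0,0.005],"spin":0},{"offset":[0,0,0.006],"spin":0},{"offset":[0,0,0.007],"spin":0},{"offset":[0,0,0.008],"spin":0}]'
python3 -m crank '[{"offset":[0,0,0.001],"spin":0},{"offset":[0,0,0.002],"spin":0},{"offset":[0,0,0.003],"spin":0},{"offset":[0,0,0.004],"spin":0},{"offset":[0,0,0.005],"spin":0},{"offset":[0,0,0.006],"spin":0},{"offset":[0,0,0.007],"spin":0},{"offset":[0,0,0.008],"spin":0}]'
```

```text
clock: 8.83
eef_pos: [501.6, 239.1, 56.1]
eef_rot: [3.141, 0.005, -3.076]
wrist_force: [-1.7, -1.1, 1.8]
finger_gap: 0.3
clock: 9.5
eef_pos: [501.6, 239.1, 64.2]
eef_rot: [3.141, 0.005, -3.076]
wrist_force: [-2.0, -0.7, 3.2]
finger_gap: 0.2
clock: 10.17
eef_pos: [502.0, 239.2, 72.5]
eef_rot: [3.14, 0.006, -3.076]
wrist_force: [1.3, -0.1, 2.3]
finger_gap: 0.1
clock: 10.83
eef_pos: [502.0, 239.2, 80.6]
eef_rot: [3.14, 0.006, -3.076]
wrist_force: [2.3, -0.3, 2.7]
finger_gap: 0.8
```

```bash
python3 -m crank '[{"offset":[0,0,0.001],"spin":0},{"offset":[0,0,0.002],"spin":0},{"offset":[0,0,0.003],"spin":0},{"offset":[0,0,0.004],"spin":0},{"offset":[0,0,0.005],"spin":0},{"offset":[0,0,0.006],"spin":0},{"offset":[0,0,0.007],"spin":0},{"offset":[0,0,0.008],"spin":0}]'
python3 -m crank '[{"offset":[0,0,0.001],"spin":0},{"offset":[0,0,0.002],"spin":0},{"offset":[0,0,0.003],"spin":0},{"offset":[0,0,0.004],"spin":0},{"offset":[0,0,0.005],"spin":0},{"offset":[0,0,0.006],"spin":0},{"offset":[0,0,0.007],"spin":0},{"offset":[0,0,0.008],"spin":0}]'
python3 -m crank '[{"offset":[0,0,0.002],"spin":0},{"offset":[0,0,0.006],"spin":0},{"offset":[0,0,0.012],"spin":0},{"offset":[0,0,0.02],"spin":0},{"offset":[0,0,0.03],"spin":0},{"offset":[-0.005,0,0.045],"spin":0},{"offset":[-0.015,0,0.06],"spin":0},{"offset":[-0.03,0,0.075],"spin":0}]'
python3 -m crank '[{"offset":[-0.01,0,0.01],"spin":0},{"offset":[-0.025,0.01,0.02],"spin":0},{"offset":[-0.04,0.025,0.03],"spin":0},{"offset":[-0.055,0.04,0.03],"spin":0},{"offset":[-0.07,0.055,0.03],"spin":0},{"offset":[-0.08,0.065,0.03],"spin":0},{"offset":[-0.085,0.07,0.03],"spin":0},{"offset":[-0.085,0.07,0.03],"spin":0}]'
python3 - <<'E'
from h import *
ims=[]
for n in("scene","top"):
    p=manip.camera(n)
    ims.append(cv2.resize(cv2.cvtColor(p["pixels"],cv2.COLOR_RGB2BGR)[90:350,90:430] if n=="scene" else cv2.cvtColor(p["pixels"],cv2.COLOR_RGB2BGR)[90:350,90:430],(400,306)))
    for k in("large_bin_paddle","large_bin_lid_edge","jar","wipes","beaker"):
        print(n,k,[([round(float(v)) for v in d["location"]],round(d["conf"],2)) for d in manip.search_frame(p,k)[:1]])
cv2.imwrite("pics/z4.png",np.hstack(ims))
E
```

```text
clock: 11.5
eef_pos: [502.0, 239.2, 88.7]
eef_rot: [3.14, 0.006, -3.076]
wrist_force: [2.4, 0.4, 2.1]
finger_gap: 0.6
clock: 12.17
eef_pos: [501.6, 239.1, 96.4]
eef_rot: [3.141, 0.005, -3.076]
wrist_force: [-0.2, -0.2, -0.9]
finger_gap: 0.3
clock: 12.83
eef_pos: [471.7, 239.0, 172.9]
eef_rot: [3.141, 0.006, -3.077]
wrist_force: [0.0, 0.6, 0.2]
finger_gap: 0.8
clock: 13.5
eef_pos: [386.2, 309.8, 203.7]
eef_rot: [3.14, 0.007, -3.075]
wrist_force: [0.9, 0.1, 0.5]
finger_gap: 0.5
scene large_bin_paddle [([499, 237, 92], 0.47)]
scene large_bin_lid_edge [([688, 241, 150], 0.87)]
scene jar [([616, -251, 48], 0.84)]
scene wipes [([487, 449, 50], 0.53)]
scene beaker [([559, -477, 37], 0.78)]
top large_bin_paddle [([504, 236, 90], 0.49)]
top large_bin_lid_edge [([690, 253, 154], 0.75)]
top jar [([631, -240, 48], 0.68)]
top wipes [([497, 480, 54], 0.73)]
top beaker [([552, -486, 28], 0.59)]
```

View pics/z4.png

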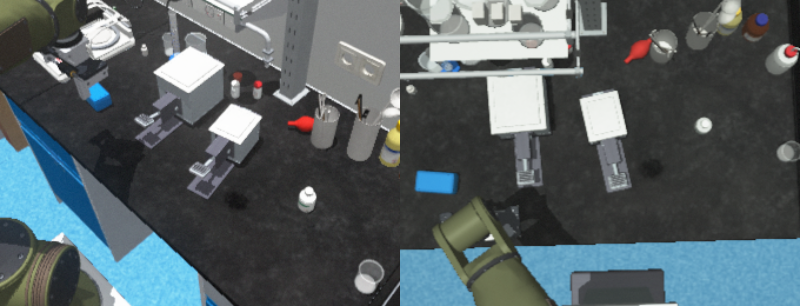

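The lid is shut, with the lever back up at about (150,118) in the left panel, and the gripper is clear. The wipes, jar and beaker haven't moved; the wipes' shifted reading in the scene view comes from the gripper partly hiding them.

```bash
python3 -c "
from cell import manip
print(manip.sign_off())"
```

```text
the job is handed in; nothing more can be done
None
```

I opened the large bin's lid by pressing its lever from above with shut fingertips, held it open, let it close slowly and moved clear. The job is handed in, at about 13.6 s on the clock.

- **Open and hold:** I pressed the paddle from about 92 mm down to 49 mm. The lid stood open in the picture, and the wrist force of 22–28 N, well above the lever's own 2–8 N, showed the lever was on its stop. I held it there for about 2.8 s.
- **Close:** I let the lever rise at about 12 mm/s over roughly 3.6 s. The force showed contact up to at least 89 mm; by 96 mm the fingertips were clear.
- **Last checks:** The paddle is back at about 91 mm and the lid edge at about 150 mm, so the lid is shut. The jar and beaker read within about 5 mm of where they started, and the wrist force was near zero.
- **One disagreement:** The scene camera placed the wipes 22 mm off in y. The gripper was partly hiding the pack in that view, and the top camera showed it unmoved, within about 5 mm.

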